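# Take the pre-filter out of a benchtop air cleaner

### The job

Take the used filter out of the air cleaner: swing the tab that holds it a full quarter turn aside, then slide the filter by its handle out from under the lip and lift it out. Lay it gently in the steel tray, flat with the handle up, and leave the tab turned aside for the new filter; leave the other things on the bench where they are.

Things in the scene. Friction and masses are not known exactly. Their poses are not given: they have to be found in the camera images.
- unit: The air cleaner: off-white painted case, 250 mm (its x) by 200 mm (y) by 110 mm high, fixed. Origin: centre of its underside, z up; its -x side is the front (switch, dial), facing the robot within 0.4 rad. The filter lies flat on its top, centred 10 mm to +x of the origin, between two side guides 6 mm high, 3 mm clear of the filter on each side.
- lip (a point): Middle of the edge of the fixed aluminium lip at the +x end of the filter's seat, on top of the lip (122.5 mm above the bench). It hooks 6 mm over the filter's tongue, with 3.5 mm play above and 2 mm behind the tongue: the filter must slide some 8 to 12 mm to unit -x (towards the tab) before it can go up. With the tab square aside there is 19 mm of room for that.
- tab (a joint): Angle (rad) of the black swing tab about its upright pin. 0: it points to unit +x, over the middle of the filter's front edge. It grows anticlockwise seen from above (tip to unit +y). It turns either way, to stops at +-1.9; +-1.57 is square aside, and only beyond +-1.4 is it out of the filter's way. Friction (0.05 N m, about 1.5 N near the tip) keeps it where it is left. Starts within 0.35 of 0.
- tab_pivot (a point): On the tab's pin, level with the blade's top, 133 mm above the bench; 100 mm to -x of the unit's origin, 30 mm from the filter's edge. The blade is 18 mm wide, 5 mm thick, reaches 54 mm from the pin and lies 2 mm above the filter's frame; a step under it (to 26.5 mm from the pin) stops the filter sliding out. Below the pin a round stand-off, 22 mm across.
- tab_tip (a point): Outer end of the tab's ridge, at its top, 53 mm from the pin and 149.5 mm above the bench. The ridge to turn the tab by is an upright rib along the blade: 10 mm thick, 42 mm long (11 to 53 mm from the pin), standing 16.5 mm above the blade.
- filter: The filter cassette: flat grey plastic frame 160 mm (x) by 130 mm (y) by 16 mm thick with white pleated paper, 0.2 to 0.45 kg. Origin: centre of the frame's underside, z up on the handle side. On its +x end a tongue, 8 mm long, 120 mm wide, 5 mm thick, level with the underside. At the start it has the unit's heading, its underside 110 mm above the bench, tongue under the lip.
- filter_handle (a point): Centre of the filter's handle bar, 42 mm above the filter's underside, over the frame's centre. The bar lies along the filter's y: 82 mm long, 14 mm wide (x), 12 mm thick (z), on two posts 10 mm thick at its ends (62 mm apart inside); 20 mm free height under it. Grip it across its 14 mm.
- tray: Open shallow stainless steel tray, loose, 0.9 kg: 250 mm (x) by 210 mm (y), rim 24 mm high, walls and floor 4 mm thick. Origin: centre of its underside. The filter goes in with its long side along the tray's x, either way round.
- tape: Bystander: roll of grey tape lying flat, 104 mm across, 48 mm high, origin at the centre of its underside.
- tipbox: Bystander: pipette tip box, blue with a white lid, 122 x 84 x 62 mm, origin at the centre of its underside.
- bottle: Bystander: white plastic bottle, 64 mm across, 160 mm high, origin at the centre of its underside.
Mind the look-alikes: they are no part of the job. What is meant by the filter is not green, and is the larger of those in its own colour.

How it is judged (in metres and radians):
On the way, in this order (a step that is already met when the one before it is completed fails the run):
1. the tab is turned aside (at least 1.4 rad either way) with the filter still in its seat ((value of joint tab above 1.4 rad or value of joint tab below -1.4 rad) and distance of filter from where it was at the start of the episode below 0.008 m), for 0.2 s.
2. the filter is slid clear of the lip, at least 5 mm towards the tab, while still lying in its seat (within 8 mm of it, tilt under 0.06 rad) (x of filter in the frame of unit below 0.005 m and z of filter in the frame of unit below 0.118 m and angle between filter's own z axis and vertical below 0.06 rad).
3. the filter is lifted out, at least 20 mm above its seat (z of filter in the frame of unit above 0.13 m), for 0.1 s.
At the end, for the whole second after the job is handed in: The filter rests flat on the tray's floor (underside within 4 mm of it, tilt under 0.06 rad, handle up, centre within 60 mm of the tray's), at rest and released; the tab is still at least 1.4 rad aside (z of filter in the frame of tray below 0.008 m and horizontal distance between filter and tray below 0.06 m and angle between filter's own z axis and vertical below 0.06 rad and linear speed of filter below 0.02 m/s and (value of joint tab above 1.4 rad or value of joint tab below -1.4 rad)); the robot touches nothing.
It fails at once if the filter was dropped or slammed into the tray (faster than 0.5 m/s in the last 20 mm above its floor) (z of filter in the frame of tray below 0.024 m and horizontal distance between filter and tray below 0.12 m and linear speed of filter above 0.5 m/s).
It fails at once if the filter was dropped or slammed into the tray (faster than 0.5 m/s in the last 20 mm above its floor) (z of filter in the frame of tray below 0.024 m and horizontal distance between filter and tray below 0.12 m and linear speed of filter above 0.5 m/s).
It fails at once if the filter was dropped or slammed into the tray (faster than 0.5 m/s in the last 20 mm above its floor) (z of filter in the frame of tray below 0.024 m and horizontal distance between filter and tray below 0.12 m and linear speed of filter above 0.5 m/s).
It fails at once if the filter was dropped or slammed into the tray (faster than 0.5 m/s in the last 20 mm above its floor) (z of filter in the frame of tray below 0.024 m and horizontal distance between filter and tray below 0.12 m and linear speed of filter above 0.5 m/s).
It fails at once if a bystander was displaced by more than 30 mm (distance of any of tape, tipbox, bottle from where it was at the start of the episode above 0.03 m).
It also fails if it takes over 51 s, if anything falls off the work surface, if the arm or the gripper's body presses on something with over 40 N, if the wrist force passes 120 N, or if a joint passes its speed limit or range.

### The arm

A 7-joint arm with a two-finger parallel gripper is mounted at the origin on the work surface. World frame = base frame: x ahead of the robot, y to its left, z up, the work surface at z = 0. Lengths are in m, angles in degrees, forces in N, time in s.
With the tool pointing down it reaches from about 0.425 to 0.875 m from the base axis. Payload 4.7 kg.
Tool frame: the origin (TCP) lies on the mounting face of the last link; the fingertips stand 182 mm ahead of it and the grasp point (between the pads) lies 164 mm ahead of it; z points along the fingers, x is the direction in which the jaws open and shut, and the axes are right-handed (so a half turn about z gives the same grasp; the last joint's range is limited). The gripper opens to 87 mm and grips with 3 to 60 N. Pads are 19 mm wide; open, the fingers measure 117 mm over their backs; the gripper's body (75 mm by 190 mm) begins 51 mm behind the grasp point.
Start: joints at [-64.624, 18.392, -4.016, 83.108, 1.295, 78.541, -3.26], TCP at [0.27, 0.591, 0.405] pointing down, gripper open.
Joint ranges: [-163.93, 163.93], [-17.29, 119.83], [-79.2, 71.16], [3.27, 140.29], [-89.18, 269.18], [5.43, 117.66], [-154.24, 154.24]. Speed limits (degrees/s): [147.25, 147.25, 180, 180, 180, 180, 180].

### API

Orientations are given as [roll, pitch, yaw] about the fixed x, y, z axes, in that order (R = Rz(yaw) Ry(pitch) Rx(roll)).
In Python, from cell import status, cams, env, outline_of, landmark_of gives the robot as it stands. The module is installed in compiled form; this text tells all that it offers.
- The arm moves only by the tool jog_arm, never from a script. Its argument "rows" is a list of rows, each a list of 7 numbers: the closure, from 0 (fully open) to 1 (shut), then the shift along the tool's x, y, z in m, then the turn, a rotation vector about the tool's x, y, z in degrees. A call has 1 to 12 rows; each row shifts and turns the commanded pose from where the row before left it, along the tool's axes as they then stand; what a row does not reach is not made up. A row lasts 1/12 s, in which the tool goes at most 41.7 mm and 7.16 degrees, less where a joint would pass 70% of its speed; a pose out of reach is approached as far as the arm can. A call with a gripper value outside its range is refused whole. The fingers move at their own pace and stop on an object; "grip_force" is the grip in N (left out, the last holds). Time passes only in rows, so rows that do not move let the fingers close. It gives the time, the measured TCP pose, the force and the opening at its end, in the units of the state.
- status.get_obs(): the state, without advancing time (a new reading comes with each control period).
- cams.read_camera(name): name is "scene" or "top"; returns (picture, depth): 480x640x3 uint8, red, green, blue; 480x640 float32, m along the optical axis (not along the pixel's ray), 0 where there is no reading.
- cams.camera_params(name): a dict with "vfov" (degrees; the focal length in pixels is half the picture's height over the tangent of half this angle, whatever the lens; pixels are square), "cx", "cy" (the principal point, pixels), "k1" (the pictures are not rectified: a ray, as slopes to the right and down, at radius r is drawn at 1 + k1 r^2 times it, then the intrinsics apply), "eye" and "attitude" of the camera in the world. Camera axes: x right, y up, looking along -z (the intrinsics and any distortion apply to the point x, -y, -z); pixel columns grow to the right and rows downward; lengths in m; the calibration is good to about 2 mm. A picture is of the moment at which its call begins. camera_params takes no time and is no camera call.
- env.sign_off(): hands the job in, once; it reports no verdict.
Trained networks look in the newest picture that a camera, given by its name, has taken for a name from the list of things; names that differ only in an ending like _2 or _b are one class to them, and where a whole thing is asked for, a point or a joint stands for the part that bears it (a point fixed in the world has none). Each returns a list of dicts, best first, with "conf" (0 to 1); they miss things now and then, are a little off and sometimes report something else, mostly with a low value. They report only what shows in the picture. A call takes as long as a camera call. They do not tell look-alikes from the thing itself.
- outline_of(camera, name): "pixels" (480x640 bool, what is visible of it) and "box" ([left, top, right, bottom] in pixels, round what is visible of it).
- landmark_of(camera, name): "position" ([row, column] in pixels: a listed point, or the origin of a listed thing).
The state is a dict: "time_s": time; "qpos": joint angles; "joint_velocities": joint speeds; "effort": joint torques, N m; "tool_pos": TCP position; "tool_rot": TCP orientation; "force": force on the tool from outside, world axes, zero at the start; "wrist_torque": the same for the moment, N m; "grip_width": finger opening in m.
Only numpy, scipy, OpenCV 4.12 (cv2) and the standard library are available. Lean on these libraries where they do the work, as an engineer would, in place of code of your own. Each camera call takes 0.05 s, during which the arm holds its last target. There are 200 camera calls.

## Working session

There is one attempt and no reset: what is moved stays moved. The work goes in short steps, Python scripts to look and compute and a tool call to move; the robot and the scene stay as the last step left them, time stands still between calls to the robot, and variables do not carry over. Pictures are saved under pics/ and viewed, about 8 in all and at most 12, crops included, and the job is handed in when it is done.

Besides the shell and the picture viewer there is one more tool, called in YAML: its name, and indented under it one key for each argument. jog_arm: Moves the arm, as the interface text tells. Its arguments: {"type":"object","properties":{"rows":{"type":"array"},"grip_force":{"type":"number"}},"required":["rows"]}

```bash
mkdir -p pics
cat > h.py <<'E'
import numpy as np, cv2
from scipy.spatial.transform import Rotation as R
from cell import status, cams, env, outline_of, landmark_of
def cp(n):
    p=cams.camera_params(n); f=240/np.tan(np.radians(p["vfov"])/2); return p,f
def rot(p):
    a=np.array(p["attitude"],float)
    if a.shape==(3,3): return a
    if a.size==4: return R.from_quat(a).as_matrix()
    return R.from_euler("xyz",a,degrees=True).as_matrix()
def ray(n,rc):
    p,f=cp(n); K=np.array([[f,0,p["cx"]],[0,f,p["cy"]],[0,0,1.]])
    rc=np.atleast_2d(rc).astype(float)
    d=np.stack([(rc[:,1]-p["cx"])/f,(rc[:,0]-p["cy"])/f],1); u=d.copy()
    for _ in range(20): u=d/(1+p["k1"]*(u**2).sum(1,keepdims=True))
    c=np.c_[u[:,0],-u[:,1],-np.ones(len(u))]
    return np.array(p["eye"]),c@rot(p).T
def atz(n,rc,z):
    e,d=ray(n,rc); t=(z-e[2])/d[:,2]; return e+t[:,None]*d
def atdepth(n,rc,dep):
    e,d=ray(n,rc); return e+np.asarray(dep)[:,None]*d
E
python3 - <<'E'
from h import *
print(status.get_obs())
for n in("scene","top"):
    im,d=cams.read_camera(n); print(n,cams.camera_params(n))
    cv2.imwrite(f"pics/{n}0.png",im[:,:,::-1])
    for t in ["unit","filter","tray","tape","tipbox","bottle"]:
        for o in outline_of(n,t)[:3]: print(t,round(o["conf"],2),np.round(o["box"]))
    for t in ["lip","tab_pivot","tab_tip","filter_handle","filter","tray"]:
        for o in landmark_of(n,t)[:3]: print(t,round(o["conf"],2),np.round(o["position"],1),)
E
```

```text
{'time_s': 0.0, 'qpos': array([-64.62427165,  18.43844291,  -4.01591505,  83.17425019,
         1.29640659,  78.54157943,  -3.26086728]), 'joint_velocities': array([-0.00664038,  0.04352706,  0.00301064,  0.07265669, -0.02437777,
        0.09672634, -0.02747742]), 'effort': array([-5.30077068e-04, -4.91278625e+01, -4.04010219e-01, -3.12536681e+01,
       -6.37335679e-02,  4.35391255e-02,  1.71747201e-04]), 'tool_pos': array([0.27019533, 0.5909528 , 0.40367395]), 'tool_rot': array([1.79992961e+02, 1.08948615e-01, 6.54337776e+01]), 'force': array([0.31310677, 0.29003875, 0.30010192]), 'wrist_torque': array([ 0.00381659, -0.01987851, -0.01516803]), 'grip_width': 0.08681476464272346}
scene {'vfov': 44.059510362079266, 'cx': 326.9782973417442, 'cy': 244.70151426832308, 'k1': -0.15571585198450258, 'eye': array([1.17666051, 0.62480385, 1.19253464]), 'attitude': array([ 40.28413404,  -1.02462408, 134.08180579])}
unit 0.59 [308. 245. 450. 367.]
filter 0.96 [452. 250. 490. 298.]
filter 0.69 [469. 308. 554. 390.]
filter 0.63 [331. 258. 423. 332.]
tray 0.81 [193. 196. 313. 292.]
tray 0.47 [237. 
[... 582 characters left out ...]
95541, -0.00469983,  1.50756186]), 'attitude': array([  5.76087899,  -0.20184829, -90.11433098])}
unit 0.83 [186. 165. 302. 292.]
filter 0.82 [186. 321. 244. 383.]
filter 0.74 [ 99. 271. 171. 330.]
filter 0.71 [207. 189. 280. 264.]
tray 0.84 [349. 160. 456. 275.]
tape 0.75 [285. 119. 330. 166.]
tipbox 0.58 [113. 192. 158. 248.]
bottle 0.93 [502. 204. 542. 232.]
bottle 0.55 [206. 188. 281. 265.]
lip 0.74 [195.5 257.8]
tab_pivot 0.66 [270.3 224.6]
tab_tip 0.78 [245.5 233.6]
filter_handle 0.95 [352.6 216. ]
filter_handle 0.85 [223.5 240.2]
filter_handle 0.8 [299.1 133.4]
filter 0.96 [227.4 244.6]
filter 0.72 [301.3 135.7]
filter 0.69 [350.6 215.8]
tray 0.77 [218.3 400.3]
tray 0.73 [193.8 256.3]
```

Run:
```python
from h import *
im=cv2.imread("pics/top0.png"); sc=cv2.imread("pics/scene0.png")
a=cv2.resize(im[100:400,80:580],(800,480)); cv2.imwrite("pics/topz.png",a)
cv2.imwrite("pics/scz.png",cv2.resize(sc[130:450,160:580],(800,600)))
m,d=cams.read_camera("top")
g=lambda rc,z:np.round(atz("top",rc,z)[0],4)
g2=lambda rc,z:np.round(atz("scene",rc,z)[0],4)
P=g([270.3,224.6],.133);T=g([245.5,233.6],.1495);L=g([195.5,257.8],.1225);H=g([223.5,240.2],.152)
print("top piv",P,"tip",T,"lip",L,"handle",H,"filt",g([227.4,244.6],.110),"tray",g([218.3,400.3],.0))
print("scene piv",g2([276.7,416.9],.133),"tip",g2([279.7,399.2],.1495),"lip",g2([305.2,340.9],.1225),"handle",g2([285,375.6],.152),"filt",g2([294.6,376.9],.11),"tray",g2([245.1,253.6],0))
o=outline_of("top","tray")[0]["pixels"]; rc=np.argwhere(o)
h=cv2.convexHull(atz("top",rc,.024)[:,:2].astype(np.float32)); print("tray rect",cv2.minAreaRect(h))
for o in outline_of("top","filter")[:3]:
  rc=np.argwhere(o["pixels"]); w=atdepth("top",rc,m is not None and d[o["pixels"]]); z=np.median(w[:,2])
  print("filter",o["conf"],w.mean(0),z,cv2.minAreaRect(atz("top",rc,z)[:,:2].astype(np.float32)))
# unit heading via frame
def ang(a,b): v=b[:2]-a[:2]; return np.degrees(np.arctan2(v[1],v[0]))
print("heading piv->lip",ang(P,L),"piv->H",ang(P,H),"tab",ang(P,T))
for n,zz in (("bottle",.16),("tape",.048),("tipbox",.062)):
  rc=np.argwhere(outline_of("top",n)[0]["pixels"]); print(n,cv2.minAreaRect(atz("top",rc,zz)[:,:2].astype(np.float32)))
```

```text
top piv [0.426  0.2184 0.133 ] tip [0.4814 0.196  0.1495] lip [0.6006 0.1451 0.1225] handle [0.5313 0.1812 0.152 ] filt [0.5274 0.1766 0.11  ] tray [ 0.5631 -0.2022  0.    ]
scene piv [0.4429 0.223  0.133 ] tip [0.4886 0.2064 0.1495] lip [0.6146 0.1494 0.1225] handle [0.5379 0.1798 0.152 ] filt [0.5302 0.1816 0.11  ] tray [ 0.5732 -0.199   0.    ]
tray rect ((0.563663125038147, -0.20644177496433258), (0.2514960467815399, 0.21189355850219727), 11.358986854553223)
filter 0.64 [0.35622465 0.4617352  0.01812454] 0.012099466298250983 ((0.35656458139419556, 0.46478918194770813), (0.1717892289161682, 0.13037723302841187), 87.33525848388672)
filter 0.62 [0.53231038 0.17610968 0.12777374] 0.12252390363669652 ((0.5326504707336426, 0.17757263779640198), (0.1361493021249771, 0.16425901651382446), 69.5297622680664)
filter 0.61 [0.23640164 0.25823711 0.01791733] 0.009345935882202006 ((0.2358139008283615, 0.2594173550605774), (0.1341550052165985, 0.10430349409580231), 33.72142028808594)
heading piv->lip -22.773478807859973 piv->H -19.4571100115518 tab -22.01506584659104
bottle ((0.5468026995658875, -0.456429660320282), (0.06115308776497841, 0.09648453444242477), 25.668201446533203)
tape ((0.7481365203857422, 0.03263501822948456), (0.09939637035131454, 0.10703416168689728), 89.88516998291016)
tipbox ((0.5588910579681396, 0.45528584718704224), (0.09870131313800812, 0.12337005883455276), 78.82926177978516)
```

View pics/topz.png

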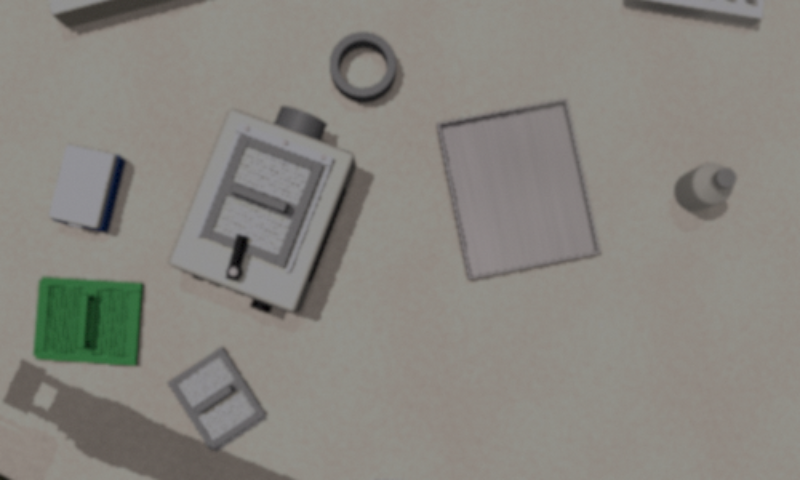

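View pics/scz.png

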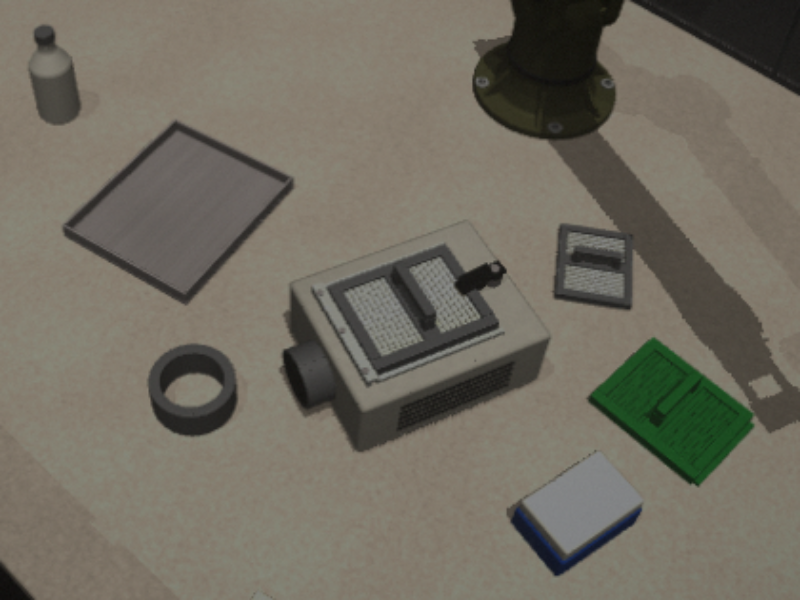

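Filter candidates (top picture): the green one at (row 301, col 135), the small grey one at (351, 216), and the larger grey one on the unit at (226, 242). The one on the unit fits: it is not green and is the larger grey. I'll confirm it in a crop and refine the poses from depth.

Run:
```python
from h import *
W=[]
for n,b in (("top",(150,310,170,320)),("scene",(230,400,290,470))):
    im,d=cams.read_camera(n); r,c=np.mgrid[b[0]:b[1],b[2]:b[3]]; rc=np.c_[r.ravel(),c.ravel()]
    w=atdepth(n,rc,d[rc[:,0],rc[:,1]]); W.append(w)
    s=(w[:,2]>.15)&(w[:,2]<.17); h=w[s]; h=h[np.linalg.norm(h[:,:2]-[.533,.18],axis=1)<.06]
    print(n,"handle",cv2.minAreaRect(h[:,:2].astype(np.float32)),h.mean(0),len(h))
    t=w[(w[:,2]>.138)&(w[:,2]<.17)]; t=t[np.linalg.norm(t[:,:2]-[.46,.205],axis=1)<.05]
    print("tab",cv2.minAreaRect(t[:,:2].astype(np.float32)),t.mean(0),np.percentile(t[:,2],[10,50,90]),len(t))
    u=w[(w[:,2]>.1)&(w[:,2]<.2)]
    print("unit",cv2.minAreaRect(u[:,:2].astype(np.float32)))
    f=w[(w[:,2]>.119)&(w[:,2]<.2)]
    print("filt",cv2.minAreaRect(f[:,:2].astype(np.float32)))
    o=outline_of(n,"tab_tip")
    if o:
        o=o[0]; rc=np.argwhere(o["pixels"]); print("tab out",o["conf"],len(rc),cv2.minAreaRect(atz(n,rc,.145)[:,:2].astype(np.float32)))
    cv2.imwrite(f"pics/u_{n}.png",cv2.resize(im[b[0]:b[1],b[2]:b[3],::-1],None,fx=4,fy=4,interpolation=cv2.INTER_CUBIC))
a=cv2.imread("pics/u_top.png");b=cv2.imread("pics/u_scene.png")
b=cv2.resize(b,(a.shape[1],a.shape[0])); c=np.hstack([a,b]);c=cv2.resize(c,(800,int(800*c.shape[0]/c.shape[1])));cv2.imwrite("pics/crop.png",c)
```

```text
top handle ((0.5320361256599426, 0.17803145945072174), (0.0828365832567215, 0.014125170186161995), 69.14508819580078) [0.5318635  0.17771839 0.15617456] 228
tab ((0.44839897751808167, 0.21248537302017212), (0.011056085117161274, 0.06320609897375107), 73.81193542480469) [0.45802483 0.20910748 0.1467012 ] [0.14182075 0.14720383 0.150642  ] 92
unit ((0.5218697786331177, 0.1816689670085907), (0.20225584506988525, 0.25076809525489807), 69.29837036132812)
filt ((0.5187016129493713, 0.1824706792831421), (0.1488870531320572, 0.21891559660434723), 69.26607513427734)
tab out 0.73 212 ((0.44588932394981384, 0.20892280340194702), (0.02032819576561451, 0.0628875195980072), 73.53290557861328)
scene handle ((0.5317291617393494, 0.19027429819107056), (0.0696013867855072, 0.08068768680095673), 29.214242935180664) [0.5367819  0.18210341 0.15681604] 243
tab ((0.4564145803451538, 0.21459057927131653), (0.013465131632983685, 0.05878252536058426), 73.42076110839844) [0.46410487 0.21365568 0.14641068] [0.13999054 0.14700669 0.15113147] 116
unit ((0.5256476998329163, 0.1837984323501587), (0.20635633170604706, 0.2524580657482147), 69.25799560546875)
filt ((0.5225313901901245, 0.18579107522964478), (0.1516558825969696, 0.2210139036178589), 68.5159683227539)
tab out 0.66 248 ((0.462459921836853, 0.21960923075675964), (0.027826765552163124, 0.06664600968360901), 70.20357513427734)
```

View pics/crop.png

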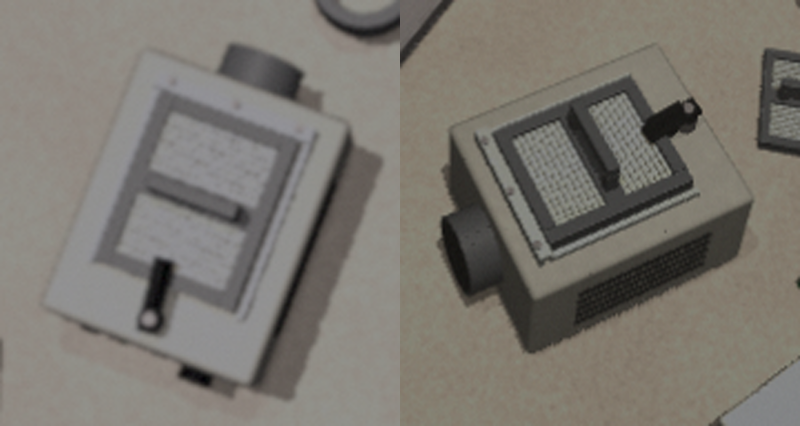

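The crop confirms it: the large grey filter sits on the unit, with the tab at lower left turned slightly positive. The tab axis is at about -16.3° in the world, the unit heading about -20.8°, and the pivot near (0.430, 0.218). I'll swing the tab to the negative side.

jog_arm:
  rows:
    - [0,-0.0242,0.0308,0.004,0,0,0]
    - [0,-0.0242,0.0308,0.004,0,0,0]
    - [0,-0.0242,0.0308,0.004,0,0,0]
    - [0,-0.0242,0.0308,0.004,0,0,0]
    - [0,-0.0242,0.0308,0.004,0,0,0]
    - [0,-0.0242,0.0308,0.004,0,0,0]
    - [0,-0.0242,0.0308,0.004,0,0,0]
    - [0,-0.0242,0.0308,0.004,0,0,0]
    - [0,-0.0242,0.0308,0.004,0,0,0]
    - [0,-0.0242,0.0308,0.004,0,0,0]
    - [0,-0.0242,0.0308,0.004,0,0,0]
    - [0,0,0,0,0,0,-7]

```text
time_s: 2.8
tool_pos: [0.4712, 0.1995, 0.3605]
tool_rot: [179.8, 0.2, 71.8]
force: [0.1, 0.3, 0.0]
grip_width: 0.0868
```

jog_arm:
  rows:
    - [0,0,0,0,0,0,-1.3]
    - [0,0,0,0,0,0,0]
    - [0,0,0,0,0,0,0]

```text
time_s: 3.05
tool_pos: [0.4672, 0.2096, 0.3609]
tool_rot: [-180.0, -0.0, 73.7]
force: [0.1, 0.1, 0.1]
grip_width: 0.0872
```

jog_arm:
  rows:
    - [0,-0.002,0,0.021,0,0,0]
    - [0,0,0,0.021,0,0,0]
    - [0.5,0,0,0,0,0,0]
    - [0.7,0,0,0,0,0,0]
    - [1,0,0,0,0,0,0]
    - [1,0,0,0,0,0,0]
    - [1,0,0,0,0,0,0]
    - [1,0,0,0,0,0,0]
  grip_force: 4

```text
time_s: 3.72
tool_pos: [0.4674, 0.2065, 0.3197]
tool_rot: [179.9, -0.1, 73.7]
force: [0.1, 0.1, 0.1]
grip_width: 0.0551
```

jog_arm:
  rows:
    - [1,0,0,0,0,0,0]
    - [1,0,0,0,0,0,0]
    - [1,0,0,0,0,0,0]
    - [1,0,0,0,0,0,0]
    - [1,0,0,0,0,0,0]
    - [1,0,0,0,0,0,0]
    - [1,0,0,0,0,0,0]
    - [1,0,0,0,0,0,0]

```text
time_s: 4.38
tool_pos: [0.4674, 0.2066, 0.3189]
tool_rot: [180.0, -0.1, 73.7]
force: [1.2, 1.4, -0.8]
grip_width: 0.0098
```

jog_arm:
  rows:
    - [1,-0.0033,-0.00014,0,0,0,4.83]
    - [1,-0.0033,-0.00014,0,0,0,4.83]
    - [1,-0.0033,-0.00014,0,0,0,4.83]
    - [1,-0.0033,-0.00014,0,0,0,4.83]
    - [1,-0.0033,-0.00014,0,0,0,4.83]
    - [1,-0.0033,-0.00014,0,0,0,4.83]
    - [1,-0.0033,-0.00014,0,0,0,4.83]
    - [1,-0.0033,-0.00014,0,0,0,4.83]
    - [1,-0.0033,-0.00014,0,0,0,4.83]
    - [1,-0.0033,-0.00014,0,0,0,4.83]

```text
time_s: 5.22
tool_pos: [0.4462, 0.1826, 0.3188]
tool_rot: [-179.9, -0.1, 25.2]
force: [0.4, 3.2, -1.6]
grip_width: 0.01
```

jog_arm:
  rows:
    - [1,-0.0033,-0.00014,0,0,0,4.83]
    - [1,-0.0033,-0.00014,0,0,0,4.83]
    - [1,-0.0033,-0.00014,0,0,0,4.83]
    - [1,-0.0033,-0.00014,0,0,0,4.83]
    - [1,-0.0033,-0.00014,0,0,0,4.83]
    - [1,-0.0033,-0.00014,0,0,0,4.83]
    - [1,-0.0033,-0.00014,0,0,0,4.83]
    - [1,-0.0033,-0.00014,0,0,0,4.83]
    - [1,-0.0033,-0.00014,0,0,0,4.83]
    - [1,-0.0033,-0.00014,0,0,0,4.83]
    - [1,0,0,0,0,0,0]

```text
time_s: 6.13
tool_pos: [0.414, 0.1821, 0.3189]
tool_rot: [-179.9, -0.0, -22.9]
force: [1.6, 4.7, -4.3]
grip_width: 0.01
```

jog_arm:
  rows:
    - [0.5,0,0,0,0,0,0]
    - [0.5,0,0,0,0,0,0]
    - [0.5,0,0,0,0,0,0]
    - [0.5,0,0,-0.02,0,0,0]
    - [0.5,0,0,-0.03,0,0,0]
    - [0.5,0,0,0,0,0,0]

```text
time_s: 6.63
tool_pos: [0.4159, 0.1813, 0.3736]
tool_rot: [-179.7, -0.3, -22.9]
force: [0.6, 1.5, 0.7]
grip_width: 0.0399
```

Run:
```python
from h import *
o=status.get_obs();print(o["time_s"],o["tool_pos"],o["grip_width"])
im,d=cams.read_camera("scene"); cv2.imwrite("pics/s2.png",cv2.resize(im[200:400,270:510,::-1],None,fx=3,fy=3,interpolation=cv2.INTER_CUBIC))
print(landmark_of("scene","tab_tip")[:2])
```

```text
6.6333 [0.41587858 0.18129121 0.37359126] 0.03993616617775651
[{'position': [254.2, 406.5], 'conf': 0.75}]
```

View pics/s2.png

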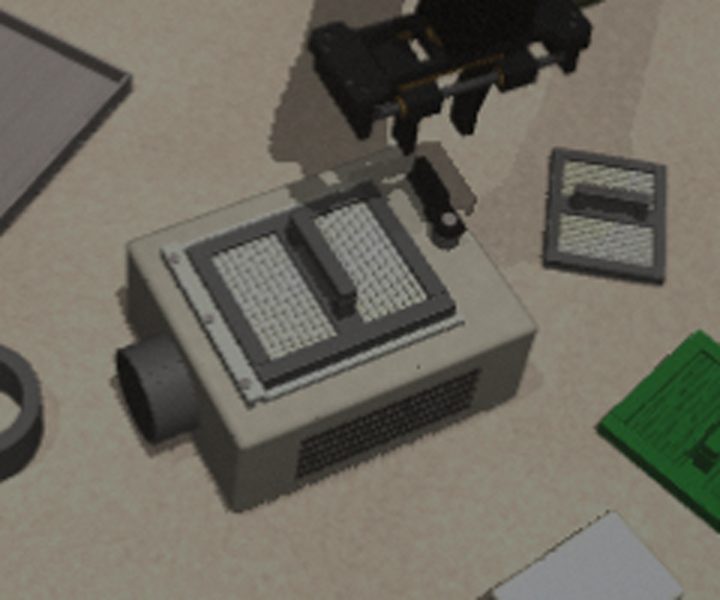

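Run:
```python
from h import *
m,d=cams.read_camera("top")
t=landmark_of("top","tab_tip")[:2]; p=landmark_of("top","tab_pivot")[:2]; ps=landmark_of("scene","tab_pivot")[:2]
print(atz("scene",[254.2,406.5],.1495),[atz("scene",q["position"],.133) for q in ps],[(q["conf"],atz("top",q["position"],.1495)) for q in t],[(q["conf"],atz("top",q["position"],.133)) for q in p])
for q in [outline_of("top","tab_tip"),outline_of("scene","tab_tip")]:
  for o in q[:1]:
    n="top" if q[0] is o and False else None
    print(o["conf"],o["box"])
o=outline_of("scene","tab_tip")[0]
m,d=cams.read_camera("scene"); rc=np.argwhere(o["pixels"]); w=atdepth("scene",rc,d[o["pixels"]]); w=w[(w[:,2]>.143)&(w[:,2]<.155)]
print(len(w),cv2.minAreaRect(w[:,:2].astype(np.float32)))
```

```text
[[0.42039358 0.17171476 0.1495    ]] [array([[0.43391887, 0.21994216, 0.133     ]])] [] []
0.19 [195.4, 164.4, 299.9, 294.4]
0.74 [407.1, 252.4, 422.1, 280.3]
80 ((0.4191682040691376, 0.19121770560741425), (0.04095076397061348, 0.012228325940668583), 67.06649017333984)
```

The tab reads -112.9° in the world, so about -92° relative to the unit, which is well aside. Next is the handle.

jog_arm:
  rows:
    - [0.5,0.037,-0.0147,0,0,0,0]
    - [0.5,0.037,-0.0147,0,0,0,0]
    - [0.5,0.037,-0.0147,0,0,0,0]
    - [0.5,0,0,0,0,0,-2.1]
    - [0.5,0,0,0,0,0,0]
    - [0.5,0,0,0,0,0,0]

```text
time_s: 7.63
tool_pos: [0.5335, 0.1787, 0.3679]
tool_rot: [179.9, 0.1, -20.8]
force: [-0.5, 0.3, 0.3]
grip_width: 0.0439
```

jog_arm:
  rows:
    - [0.5,0,0,0.018,0,0,0]
    - [0.5,0,0,0.018,0,0,0]
    - [0.5,0,0,0.014,0,0,0]
    - [1,0,0,0,0,0,0]
    - [1,0,0,0,0,0,0]
    - [1,0,0,0,0,0,0]
    - [1,0,0,0,0,0,0]
    - [1,0,0,0,0,0,0]
    - [1,0,0,0,0,0,0]
    - [1,0,0,0,0,0,0]
    - [1,0,0,0,0,0,0]
  grip_force: 25

```text
time_s: 8.55
tool_pos: [0.5338, 0.1789, 0.3199]
tool_rot: [-179.9, -0.0, -20.8]
force: [-2.7, -0.2, 6.6]
grip_width: 0.0138
```

jog_arm:
  rows:
    - [1,-0.002,0,0,0,0,0]
    - [1,-0.002,0,0,0,0,0]
    - [1,-0.002,0,0,0,0,0]
    - [1,-0.002,0,0,0,0,0]
    - [1,-0.002,0,0,0,0,0]
    - [1,-0.002,0,0,0,0,0]
    - [1,0,0,0,0,0,0]
    - [1,0,0,0,0,0,0]
  grip_force: 40

```text
time_s: 9.22
tool_pos: [0.5233, 0.1825, 0.3199]
tool_rot: [-179.9, -0.2, -20.8]
force: [3.9, -1.4, 5.5]
grip_width: 0.0135
```

jog_arm:
  rows:
    - [1,-0.001,0,0,0,0,0]
    - [1,0,0,-0.002,0,0,0]
    - [1,0,0,-0.002,0,0,0]
    - [1,0,0,-0.002,0,0,0]
    - [1,0,0,-0.002,0,0,0]
    - [1,0,0,0,0,0,0]

```text
time_s: 9.72
tool_pos: [0.5212, 0.1835, 0.3264]
tool_rot: [180.0, 0.1, -20.7]
force: [0.1, -0.3, -3.1]
grip_width: 0.0137
```

jog_arm:
  rows:
    - [1,0,0,-0.008,0,0,0]
    - [1,0,0,-0.015,0,0,0]
    - [1,0,0,-0.015,0,0,0]
    - [1,0,0,-0.015,0,0,0]
    - [1,0,0,-0.015,0,0,0]
    - [1,0,0,0,0,0,0]

```text
time_s: 10.22
tool_pos: [0.5224, 0.1834, 0.3985]
tool_rot: [-179.7, -0.2, -20.8]
force: [0.8, 0.4, -2.8]
grip_width: 0.0138
```

jog_arm:
  rows:
    - [1,0.0075,0.0144,0,0,0,0]
    - [1,0.0156,0.03,0,0,0,0]
    - [1,0.0156,0.03,0,0,0,0]
    - [1,0.0156,0.03,0,0,0,0]
    - [1,0.0156,0.03,0,0,0,0]
    - [1,0.0156,0.03,0,0,0,0]
    - [1,0.0156,0.03,0,0,0,0]
    - [1,0.0156,0.03,0,0,0,0]
    - [1,0.0156,0.03,0,0,0,0]
    - [1,0.0156,0.03,0,0,0,0]
    - [1,0.0156,0.03,0,0,0,0]
    - [1,0.0156,0.03,0,0,0,0]

```text
time_s: 11.22
tool_pos: [0.5667, -0.2036, 0.3941]
tool_rot: [-180.0, 0.0, -20.7]
force: [0.8, 0.1, -3.7]
grip_width: 0.0138
```

jog_arm:
  rows:
    - [1,0,0,0,0,0,-6.4]
    - [1,0,0,0,0,0,-6.4]
    - [1,0,0,0,0,0,-6.4]
    - [1,0,0,0,0,0,-6.4]
    - [1,0,0,0,0,0,-6.4]
    - [1,0,0,0,0,0,0]
    - [1,0,0,0,0,0,0]

```text
time_s: 11.8
tool_pos: [0.5668, -0.2022, 0.3941]
tool_rot: [-180.0, 0.0, 11.1]
force: [0.7, -0.6, -3.8]
grip_width: 0.0133
```

Run:
```python
from h import *
o=status.get_obs();print(o["time_s"],o["tool_pos"],o["tool_rot"],o["grip_width"],o["force"])
im,d=cams.read_camera("scene"); cv2.imwrite("pics/s3.png",im[:,:,::-1])
a=landmark_of("scene","filter_handle"); print([(q["conf"],q["position"],atz("scene",q["position"],o["tool_pos"][2]-.164)) for q in a[:3]])
a=landmark_of("scene","tab_tip"); print([(q["conf"],atz("scene",q["position"],.1495)) for q in a[:1]])
```

```text
11.8 [ 0.56675009 -0.20221686  0.39412369] [-1.79969290e+02  4.42869559e-02  1.10529527e+01] 0.013280240874754061 [ 0.72401597 -0.56526711 -3.78397924]
[(0.68, [339.5, 514.3], array([[0.49582898, 0.49028473, 0.23012369]])), (0.66, [265.2, 473.2], array([[0.40226702, 0.32606017, 0.23012369]])), (0.61, [180.6, 250.4], array([[ 0.56396883, -0.1946813 ,  0.23012369]]))]
[(0.53, array([[0.41452736, 0.16961508, 0.1495    ]]))]
```

View pics/s3.png

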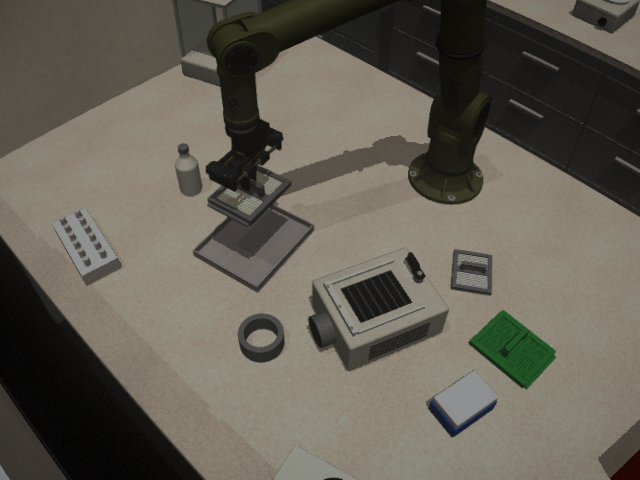

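The filter hangs level above the tray at (190, 250), and the tab at (265, 416) is still aside. I'll lower it.

jog_arm:
  rows:
    - [1,0,0,0.018,0,0,0]
    - [1,0,0,0.018,0,0,0]
    - [1,0,0,0.018,0,0,0]
    - [1,0,0,0.018,0,0,0]
    - [1,0,0,0.018,0,0,0]
    - [1,0,0,0.018,0,0,0]
    - [1,0,0,0.018,0,0,0]
    - [1,0,0,0.016,0,0,0]
    - [1,0,0,0.01,0,0,0]
    - [1,0,0,0.008,0,0,0]
    - [1,0,0,0.006,0,0,0]
    - [1,0,0,0,0,0,0]

```text
time_s: 12.95
tool_pos: [0.5667, -0.2021, 0.2279]
tool_rot: [-180.0, 0.1, 11.2]
force: [-0.7, -0.4, -3.1]
grip_width: 0.0138
```

jog_arm:
  rows:
    - [1,0,0,0.003,0,0,0]
    - [1,0,0,0.003,0,0,0]
    - [1,0,0,0.003,0,0,0]
    - [1,0,0,0.002,0,0,0]
    - [1,0,0,0,0,0,0]
    - [1,0,0,0,0,0,0]

```text
time_s: 13.45
tool_pos: [0.5669, -0.2023, 0.2178]
tool_rot: [-180.0, -0.0, 11.2]
force: [0.9, 0.3, -3.6]
grip_width: 0.0137
```

jog_arm:
  rows:
    - [1,0,0,0.001,0,0,0]
    - [1,0,0,0.001,0,0,0]
    - [1,0,0,0.001,0,0,0]
    - [1,0,0,0.001,0,0,0]
    - [1,0,0,0,0,0,0]
    - [1,0,0,0,0,0,0]

```text
time_s: 13.95
tool_pos: [0.567, -0.2023, 0.2139]
tool_rot: [-180.0, -0.0, 11.2]
force: [-1.1, 0.0, -1.6]
grip_width: 0.0133
```

jog_arm:
  rows:
    - [1,0,0,0.001,0,0,0]
    - [1,0,0,0,0,0,0]
    - [0.5,0,0,0,0,0,0]
    - [0.5,0,0,0,0,0,0]
    - [0.5,0,0,0,0,0,0]
    - [0.5,0,0,0,0,0,0]
    - [0.5,0,0,-0.01,0,0,0]
    - [0.5,0,0,-0.02,0,0,0]
    - [0.5,0,0,-0.03,0,0,0]
    - [0.5,0,0,-0.03,0,0,0]
    - [0.5,0,0,-0.03,0,0,0]
    - [0.5,0,0,-0.03,0,0,0]

```text
time_s: 14.95
tool_pos: [0.5667, -0.2024, 0.3651]
tool_rot: [180.0, -0.0, 11.2]
force: [1.4, 1.0, -0.1]
grip_width: 0.0434
```

jog_arm:
  rows:
    - [0.5,-0.03,0,-0.02,0,0,0]
    - [0.5,-0.035,0,-0.02,0,0,0]
    - [0.5,-0.035,0,-0.02,0,0,0]
    - [0.5,-0.035,0,0,0,0,0]
    - [0.5,0,0,0,0,0,0]
    - [0.5,0,0,0,0,0,0]

```text
time_s: 15.45
tool_pos: [0.4327, -0.2297, 0.4242]
tool_rot: [-180.0, -0.2, 11.1]
force: [0.7, 1.3, 0.2]
grip_width: 0.0434
```

Run:
```python
from h import *
o=status.get_obs();print(o["time_s"],o["tool_pos"],o["force"])
im,d=cams.read_camera("scene"); cv2.imwrite("pics/s4.png",im[130:380,160:480,::-1].repeat(2,0).repeat(2,1))
for q in outline_of("scene","filter")[:4]:
    rc=np.argwhere(q["pixels"]); w=atdepth("scene",rc,d[q["pixels"]])
    if w[:,1].mean()<0:
        f=w[w[:,2]<.03]; A=np.c_[f[:,:2],np.ones(len(f))]; c,*_=np.linalg.lstsq(A,f[:,2],rcond=None)
        print(q["conf"],"filter rect",cv2.minAreaRect(f[:,:2].astype(np.float32)),"plane z pct",np.percentile(f[:,2],[5,50,95]),"slope",c[:2])
q=outline_of("scene","tray")[0]; rc=np.argwhere(q["pixels"]); print("tray",q["conf"],cv2.minAreaRect(atz("scene",rc,.024)[:,:2].astype(np.float32)))
q=outline_of("scene","tab_tip")[0]; rc=np.argwhere(q["pixels"]); w=atdepth("scene",rc,d[q["pixels"]]); w=w[(w[:,2]>.143)&(w[:,2]<.155)]
print("tab",cv2.minAreaRect(w[:,:2].astype(np.float32)))
```

```text
15.45 [ 0.43274448 -0.22972714  0.42422482] [0.71675922 1.31030581 0.15904317]
0.86 filter rect ((0.5654863119125366, -0.20490995049476624), (0.18530793488025665, 0.14796434342861176), 11.707514762878418) plane z pct [0.00754449 0.01768076 0.02351971] slope [-0.01315015 -0.01229485]
tray 0.87 ((0.5706813931465149, -0.19557726383209229), (0.2655389904975891, 0.22612713277339935), 10.668779373168945)
tab ((0.4203057885169983, 0.1919095665216446), (0.04088641330599785, 0.011126575991511345), 67.57460021972656)
```

View pics/s4.png

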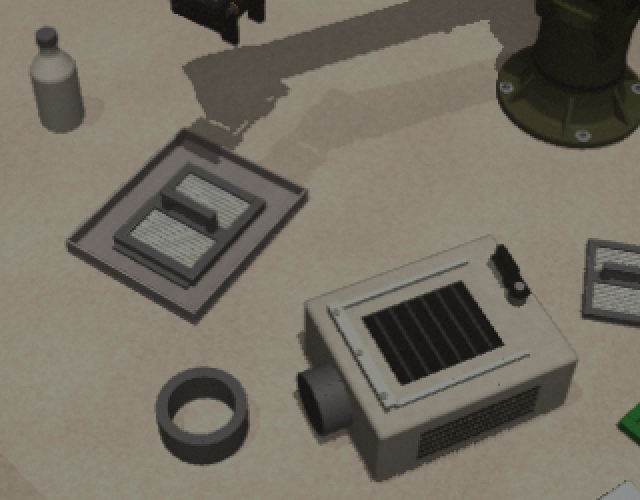

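The filter lies flat in the middle of the tray with its handle up, in the crop at (row 225, col 190). The tab at (280, 510) is aside, the gripper is clear and the bystanders look unmoved. I'm handing in.

```bash
python3 -c "
from cell import env; print(env.sign_off())"
```

```text
the job is handed in; nothing more can be done
None
```

The used filter is out of the air cleaner and lying in the steel tray, flat with the handle up. The tab is left turned aside. I handed the job in at about 15.8 s of the 51 s allowed; no verdict is reported.

- **Tab:** I gripped it by its ridge and swung it to about -92° (-1.6 rad). The last depth check still read about -1.6 rad.
- **Filter:** I slid it about 12 mm towards the tab, and it lifted free without snagging. I lowered it until the load began to come off the gripper, then released it.
- **Last checks:**
  - The filter is within about 1 cm of the tray's centre.
  - Its fitted tilt is about 0.02 rad. That is rough, because the fit includes the pleats and some of the tray floor.
  - The gripper is clear, with about 1.5 N or less on the tool, which is around the sensor's noise level.
- **Bystanders:** they looked unmoved in the pictures. I did not measure their positions again, and the last picture did not show all of the tip box.
- **Disagreements and misses:** the two cameras differed by about 4 mm on the main parts, so I used the average. The top camera did not find the tab once it was turned, so its angle comes from the scene camera alone.

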